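Close the push-and-twist lid of a cleaner-tablet tub

TASK

Close the tablet tub on the worktop with its winged push-and-twist lid: set the lid on the neck, find where its inner lugs drop through the lip, push it down against the spring and turn it clockwise until the lugs are past the bumps, then let it spring up locked into its seats and take the hand away. Push and turn no harder than it needs, as the neck is brittle (it breaks at 40 N), and leave the other things on the worktop where they are.

Things in the scene. Friction and masses are not known exactly. Their poses are not given: they have to be found in the camera images.
- tub: white round tub for cleaner tablets, 90 mm across (104 mm at its rubber suction foot, which holds it fast: it cannot move or turn), with an open neck, 37 mm across, on top. Origin under its centre, z up. The neck is brittle: a force of 40 N in all between lid and tub, pushing down or turning hard against the end stops, breaks it
- neck_top (a point): on the tub's axis, level with the top face of the lip round the neck (118 mm above the worktop). Lip 53 mm across, 6 mm thick, broken by three gaps 33 degrees wide, 120 degrees apart. One gap's centre lies within 0.35 rad either way of the tub's +x; this angle is set at random and not measured: find it by eye or feel. The lip does not turn
- under_lip (a point): on the tub's axis, level with the lip's underside (112 mm up). Under the lip, clockwise seen from above, counted from a gap's centre: from 17 to 26 degrees a bump hangs 2.5 mm down; from 26 to 64 degrees is the seat for a lug (no bump); at 64 degrees an end stop hangs 7 mm down
- shoulder (a point): on the tub's axis, level with its flat hard shoulder, 26 mm below neck_top: the lid's skirt meets it if the lid is pushed too far. To lock: push the lid's origin 22 to 25 mm below neck_top (9 to 11 N), turn clockwise 0.8 rad from the gaps, let go: it rises to 19 mm below
- pad_top (a point): top centre of a round rubber pad, 28 mm across, on a spring in the middle of the neck; free, it stands 15 mm above neck_top. It pushes the lid's ceiling up with 1.4 N at first touch and 0.7 N more per mm, and can sink 14 mm
- lid: the tub's push-and-twist lid, white, round, 64 mm across, 56.5 mm high in all, 65 to 105 g, standing loose on its open skirt, wing up. Origin in the centre of the skirt's lower edge, z up. Skirt inside 58 mm across, 26 mm deep to the ceiling; flat top 30 mm above the origin, the wing on it
- wing (a point): middle of the lid's wing (the grip), 43 mm above the lid's origin. The wing is 52 mm long along the lid's x, 14 mm thick along its y, from 30 to 56.5 mm above the origin
- lugs (a point): on the lid's axis at the middle height of its three inner lugs, 10.5 mm above its origin. Lugs 120 degrees apart, one at the lid's +x (ribs outside on the skirt mark them), 9 mm wide, 5 mm high, reaching in to 21 mm from the axis. Off the gaps they stand on the lip (lid origin 8 mm below neck_top); in line they drop through until the ceiling meets the pad (about 11 mm below)
- jar_lid: flat plain round jar lid, 68 mm across, 17 mm high, without wing or lugs; bystander, not the tub's lid; origin under its centre
- cleaner: white bottle, 64 mm across, 170 mm high; bystander, origin under its centre
- soap: clear bottle, 56 mm across, 130 mm high; bystander, origin under its centre
- mug: white mug, 80 mm across, 90 mm high; bystander, origin under its centre
- brush: brush lying flat, handle to its -x; bystander
- jar: glass jar, 72 mm across, 90 mm high; bystander, origin under its centre
- bowl: white bowl, 120 mm across, 50 mm high; bystander, origin under its centre
Not all that is in view belongs to the job. Leave any yellow look-alike of the tub alone. Leave any blue look-alike of the lid alone.

How it is judged:
By the outcome, as a careful person would: the job done as asked, in the order asked, and still so for the second after the job is handed in, with the robot touching nothing.
It also fails if it takes over 72 s, if anything falls off the work surface, if the arm or the gripper's body presses on something with over 40 N, if the wrist force passes 120 N, or if a joint passes its speed limit or range.

ROBOT

A 6-joint arm with a two-finger parallel gripper is mounted at the origin on the work surface. World frame = base frame: x ahead of the robot, y to its left, z up, the work surface at z = 0. Lengths are in m, angles in rad, forces in N, time in s.
With the tool pointing down it reaches from about 0.375 to 0.975 m from the base axis. Payload 3.8 kg.
Tool frame: the origin (TCP) lies between the finger pads; the fingertips stand 22 mm ahead of it and the grasp point (between the pads) lies 3 mm ahead of it; z points along the fingers, y is the direction in which the jaws open and shut (so a half turn about z gives the same grasp; the last joint's range is limited). The gripper opens to 85 mm and grips with 20 to 120 N. Pads are 22 mm wide; open, the fingers measure 114 mm over their backs; the gripper's body (76 mm by 85 mm) begins 54 mm behind the grasp point. The pads swing forward as they close: fully open they stand 13 mm farther back than shut.
Start: joints at [1.282, 0.264, 1.604, -0, 1.274, -0.037], TCP at [0.168, 0.654, 0.228] pointing down, gripper open.
Joint ranges: [-2.63, 2.63], [-0.94, 2.18], [0.31, 2.57], [-1.31, 4.45], [0, 2.66], [-2.55, 2.55]. Speed limits (rad/s): [2.57, 2.57, 3.14, 3.14, 3.14, 3.14].

INTERFACE

Orientations are given as a rotation vector (axis times angle).
In Python, from workcell import * gives the robot as it stands.
- The arm moves only by the tool step_arm, never from a script. Its argument "motion" is a list that holds one entry, the list of rows, each a list of 7 numbers: the finger opening in m, from 0 to 0.0854, then the shift along the world's x, y, z in m, then the turn, a rotation vector about the world's x, y, z in degrees. A call has exactly 8 rows; each row is the pose to reach, as a shift and turn from the pose measured when the call began; what a row does not reach only later rows make up. A row lasts 1/8 s, in which the tool goes at most 62.5 mm and 10.7 degrees, less where a joint would pass 70% of its speed; a pose out of reach is approached as far as the arm can. A call with a gripper value outside its range is refused whole. The fingers move at their own pace and stop on an object; "newtons" is the grip in N (left out, the last holds). Time passes only in rows, so rows that repeat a pose let the fingers close, or fill a call up. It gives the time, the measured TCP pose, the force and the opening at its end, in the units of the state.
- read_state(): the state, without advancing time (a new reading comes with each control period).
- read_camera(name): name is "scene" or "top"; returns (picture, depth): 420x560x3 uint8, blue, green, red; 420x560 float32, m along the optical axis (not along the pixel's ray), 0 where there is no reading.
- get_calibration(name): a dict with "K" (3x3 intrinsics, pixels), "world_from_camera" (4x4, takes a point from camera to world coordinates). Camera axes: x right, y down, z forward; pixel columns grow to the right and rows downward; lengths in m; the calibration is good to about 2 mm. A picture is of the moment at which its call begins. get_calibration takes no time and is no camera call.
- finish_job(): hands the job in, once; it reports no verdict.
Trained networks look in the newest picture that a camera, given by its name, has taken for a name from the list of things; names that differ only in an ending like _2 or _b are one class to them, and where a whole thing is asked for, a point or a joint stands for the part that bears it (a point fixed in the world has none). Each returns a list of dicts, best first, with "score" (0 to 1); they miss things now and then, are a little off and sometimes report something else, mostly with a low value. They report only what shows in the picture. A call takes as long as a camera call. They do not tell look-alikes from the thing itself.
- spot_in(camera, thing): "xyz" ([x, y, z] in m, in the coordinates of the camera as it stood for that picture, good to about 4 mm: the middle of the surface that is visible of it).
- regions_of(camera, thing): "region" (420x560 bool, what is visible of it).
The state is a dict: "time": time; "q": joint angles; "joint_vel": joint speeds; "joint_torque": joint torques, N m; "tool_pos": TCP position; "tcp_rot": TCP orientation; "wrist_force": force on the tool from outside, world axes, zero at the start; "torque": the same for the moment, N m; "width": opening from 0.0 (shut) to 1.0 (fully open).
Only numpy, scipy, OpenCV 4.12 (cv2) and the standard library are available. Lean on these libraries where they do the work, as an engineer would, in place of code of your own. Each camera call takes 0.05 s, during which the arm holds its last target. There are 200 camera calls.

## Working session

There is one attempt and no reset: what is moved stays moved. The work goes in short steps, Python scripts to look and compute and a tool call to move; the robot and the scene stay as the last step left them, time stands still between calls to the robot, and variables do not carry over. Pictures are saved under pics/ and viewed, on a budget of 10 in all, crops included, one or two more only if the job needs it, and the job is handed in when it is done.

Besides the shell and the picture viewer there is one more tool, called after "Emit:" by a JSON object that holds its "name" and its "arguments". step_arm: Moves the arm, as the interface text tells. Its arguments: {"type":"object","properties":{"motion":{"type":"array"},"newtons":{"type":"number"}},"required":["motion"]}

```bash
mkdir -p pics; cat > h.py <<'E'
from workcell import *
import numpy as np, cv2
def w(cam,p):
    T=np.array(get_calibration(cam)["world_from_camera"]); return (T[:3,:3]@np.asarray(p).T).T+T[:3,3]
def cloud(cam,depth):
    K=np.array(get_calibration(cam)["K"]); v,u=np.indices(depth.shape)
    P=np.stack([(u-K[0,2])/K[0,0]*depth,(v-K[1,2])/K[1,1]*depth,depth],-1)
    return w(cam,P.reshape(-1,3)).reshape(P.shape)
def px(cam,p):
    T=np.linalg.inv(np.array(get_calibration(cam)["world_from_camera"])); K=np.array(get_calibration(cam)["K"])
    q=K@(T[:3,:3]@np.asarray(p)+T[:3,3]); return q[:2]/q[2]
E
python3 - <<'E'
from h import *
for c in("scene","top"):
    im,d=read_camera(c); cv2.imwrite(f"pics/{c}0.png",im); np.save(f"{c}0.npy",d)
    print(c,get_calibration(c)["world_from_camera"])
    for t in("tub","lid","wing","neck_top","pad_top"):
        for r in spot_in(c,t)[:3]:
            p=w(c,r["xyz"]); print(t,round(r["score"],2),p.round(3),px(c,p).round())
print(read_state())
E
```

```text
scene [[ 0.5951261   0.60380325 -0.53032685  1.13311245]
 [ 0.80362237 -0.45042356  0.38898547 -0.37469742]
 [-0.00400102 -0.65767792 -0.75328862  0.90857829]
 [ 0.          0.          0.          1.        ]]
tub 0.8 [0.5   0.16  0.079] [298. 182.]
tub 0.61 [0.399 0.308 0.079] [315. 143.]
lid 0.78 [ 0.534 -0.24   0.029] [180. 272.]
lid 0.74 [ 0.509 -0.351  0.027] [135. 289.]
wing 0.79 [ 0.502 -0.348  0.029] [135. 285.]
wing 0.73 [ 0.533 -0.24   0.031] [180. 271.]
wing 0.61 [ 0.348 -0.222  0.019] [155. 225.]
neck_top 0.57 [0.495 0.161 0.08 ] [297. 181.]
neck_top 0.56 [0.399 0.316 0.079] [317. 142.]
pad_top 0.58 [0.502 0.159 0.082] [298. 182.]
top [[-0.00978016 -0.98457602  0.17468375  0.35850019]
 [-0.99984805  0.00710779 -0.01591744  0.02700187]
 [ 0.01443031 -0.17481288 -0.98449592  1.17571722]
 [ 0.          0.          0.          1.        ]]
tub 0.93 [0.475 0.171 0.09 ] [219. 240.]
tub 0.76 [0.381 0.321 0.092] [152. 281.]
lid 0.94 [ 0.493 -0.35   0.028] [431. 233.]
lid 0.89 [ 0.524 -0.235  0.032] [385. 221.]
wing 0.92 [ 0.492 -0.346  0.036] [430. 233.]
wing 0.58 [ 0.521 -0.234
[... 204 characters left out ...]
.]
pad_top 0.44 [ 0.521 -0.238  0.033] [386. 222.]
{'time': 0.6, 'q': array([ 1.28209377e+00,  2.63861681e-01,  1.60394953e+00, -3.73135237e-06,
        1.27371055e+00, -3.69125620e-02]), 'joint_vel': array([-0.00173618, -0.00133967, -0.00038169, -0.00027741,  0.00196617,
       -0.00026977]), 'joint_torque': array([ 3.04369114e-04, -5.14651859e+01, -3.67450690e+01, -2.98433133e-05,
        1.34473459e-03, -1.19174524e-05]), 'tool_pos': array([0.16818445, 0.65373036, 0.22833287]), 'tcp_rot': array([3.94463255e-01, 3.11671442e+00, 1.08982072e-04]), 'wrist_force': array([0.08044636, 0.63467873, 0.12033958]), 'torque': array([ 0.00212033,  0.00702785, -0.02681769]), 'width': 0.9982860194319858}
```

```bash
python3 - <<'E'
import cv2,numpy as np
a=cv2.imread("pics/top0.png"); 
c1=cv2.resize(a[200:320,110:250],(400,343),interpolation=cv2.INTER_CUBIC); c2=cv2.resize(a[170:290,350:490],(400,343),interpolation=cv2.INTER_CUBIC)
cv2.imwrite("pics/crop0.png",np.hstack([c1,c2]))
E
```

```text
(no output)
```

View pics/scene0.png

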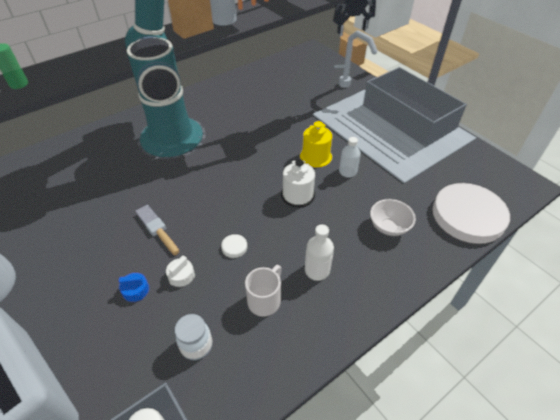

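View pics/crop0.png

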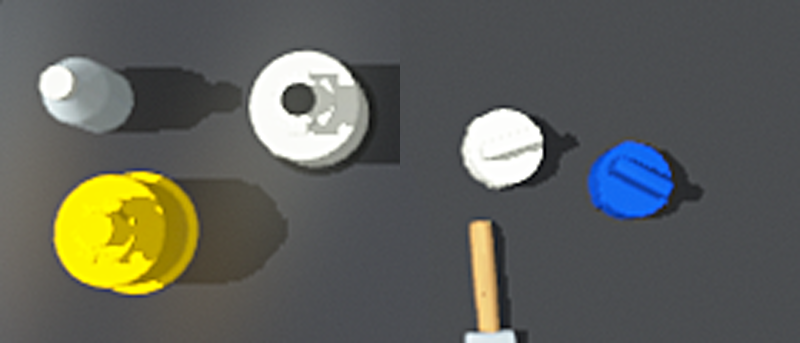

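The scene shows the white lid at (180,272) with the blue look-alike at (133,287). The white tub is at (298,182), the yellow one at (317,143). Next I'll measure both from depth.

```bash
python3 - <<'E'
from h import *
from scipy.optimize import least_squares
def circ(P):
    r=least_squares(lambda s:np.hypot(P[:,0]-s[0],P[:,1]-s[1])-s[2],[*P.mean(0)[:2],.03],loss="soft_l1",f_scale=.002).x; return r.round(4)
for c in("top","scene"):
    d=np.load(f"{c}0.npy"); C=cloud(c,d)[d>0]
    L=C[np.hypot(C[:,0]-.527,C[:,1]+.237)<.05]; 
    W=L[(L[:,2]>.05)&(L[:,2]<.065)]; F=L[(L[:,2]>.02)&(L[:,2]<.036)]; A=L[L[:,2]>.008]
    print(c,"lid z hist",np.histogram(L[:,2],np.arange(-.004,.068,.004))[0])
    m=W[:,:2].mean(0);u,s,vt=np.linalg.svd(W[:,:2]-m,full_matrices=False)
    print("wing n",len(W),m.round(4),"ang",np.degrees(np.arctan2(vt[0,1],vt[0,0])).round(1),"ext",np.ptp((W[:,:2]-m)@vt.T,axis=0).round(3),"zmed",np.median(W[:,2]).round(4))
    e=lambda A:((np.percentile(A[:,:2],1,axis=0)+np.percentile(A[:,:2],99,axis=0))/2).round(4)
    print("lid mid extents",e(A),np.ptp(A[:,:2],axis=0).round(3),"flat",e(F),"table",np.median(L[L[:,2]<.005][:,2]).round(4))
    U=C[np.hypot(C[:,0]-.48,C[:,1]-.165)<.075]
    print("tub hist",np.histogram(U[:,2],np.arange(0,.15,.004))[0])
    for a,b in((.085,.099),(.111,.124),(.126,.14)):
        S=U[(U[:,2]>a)&(U[:,2]<b)]; print(a,len(S),S[:,:3].mean(0).round(4),e(S),np.ptp(S[:,:2],axis=0).round(3),circ(S))
E
```

```text
top lid z hist [171 356  75   9   8   9  10  39 232 122   7   3   6   5  34  67  18]
wing n 122 [ 0.5255 -0.24  ] ang -72.5 ext [0.052 0.014] zmed 0.0572
lid mid extents [ 0.5248 -0.2389] [0.066 0.064] flat [ 0.5259 -0.2397] table 0.0011
tub hist [736 238  65  10   6  10  10   5   7   4   8   9   6  12   5   5   7   5
   7  10   7  24 256 437  46   1   1   0  28 152  79   2  17  88  12   0
   0]
0.085 759 [0.4807 0.1731 0.0927] [0.4831 0.1752] [0.087 0.089] [0.4838 0.1767 0.0365]
0.111 259 [0.482  0.1747 0.1189] [0.4827 0.1746] [0.052 0.051] [0.4839 0.1765 0.0207]
0.126 118 [0.4832 0.1754 0.1338] [0.4838 0.1746] [0.026 0.027] [0.4834 0.1754 0.0096]
scene lid z hist [193 266  26  20  24  25  25  58 203  32  23  16  20  23  56  48   2]
wing n 117 [ 0.526  -0.2406] ang -71.1 ext [0.052 0.016] zmed 0.0557
lid mid extents [ 0.5261 -0.2405] [0.067 0.065] flat [ 0.5254 -0.2399] table 0.0004
tub hist [352 121  39  25  24  32  29  23  25  37  21  27  33  26  32  24  33  30
  30  30  32  31 181 165  10  13   6   9  27  98  17   0  19  40   1   0
   0]
0.085 374 [0.492  0.1663 0.0917] [0.4818 0.1751] [0.089 0.089] [0.4787 0.1775 0.0367]
0.111 145 [0.4871 0.1707 0.1175] [0.4821 0.1755] [0.053 0.05 ] [0.48   0.1771 0.0202]
0.126 60 [0.4813 0.176  0.1327] [0.4804 0.1763] [0.027 0.029] [0.4813 0.1761 0.0102]
```

```bash
python3 - <<'E'
from h import *
c0=np.array([.4825,.1752])
for c in("top","scene"):
    d=np.load(f"{c}0.npy"); C=cloud(c,d)[d>0]; dx=C[:,:2]-c0; r=np.hypot(*dx.T); a=np.degrees(np.arctan2(dx[:,1],dx[:,0]))%360
    # lip pts and shoulder pts seen inside lip radius
    lip=(abs(C[:,2]-.118)<.005)&(r>.019)&(r<.028); low=(C[:,2]<.110)&(C[:,2]>.08)&(r>.0195)&(r<.0255)
    f=lambda m:np.histogram(a[m],np.arange(0,361,10))[0]
    l,o=f(lip),f(low); print(c,"lip",l,"\n low",o)
    for ph in range(0,120,5):
        s=abs((a-ph+60)%120-60)<16.5; print(ph,(lip&s).sum(),(low&s).sum(),end=" | ")
    print()
t=cv2.imread("pics/top0.png");s=cv2.imread("pics/scene0.png")
def crop(im,cam,p,h):
    u,v=px(cam,p).round().astype(int); return cv2.resize(im[v-h:v+h,u-h:u+h],(390,290),interpolation=cv2.INTER_CUBIC) if 0 else cv2.resize(im[v-h:v+h,u-h:u+h],(300,300),interpolation=cv2.INTER_CUBIC)
L=[.5257,-.24,.02];N=[.4825,.1752,.118]
cv2.imwrite("pics/z0.png",np.vstack([np.hstack([crop(t,"top",L,20),crop(s,"scene",L,20)]),np.hstack([crop(t,"top",N,20),crop(s,"scene",N,20)])]))
E
```

```text
top lip [7 4 7 6 5 7 5 4 1 0 6 6 5 7 5 4 7 6 4 2 0 0 3 5 5 6 6 4 6 4 5 4 0 0 6 5] 
 low [0 0 0 0 0 0 0 0 1 0 0 0 0 0 0 1 0 1 2 4 5 4 3 3 2 3 1 2 2 0 0 0 0 4 4 0]
0 54 10 | 5 53 8 | 10 55 8 | 15 55 8 | 20 54 8 | 25 53 7 | 30 52 7 | 35 54 7 | 40 53 7 | 45 54 6 | 50 55 6 | 55 57 6 | 60 53 7 | 65 44 8 | 70 39 11 | 75 31 13 | 80 22 15 | 85 15 20 | 90 12 20 | 95 20 23 | 100 25 21 | 105 32 19 | 110 41 17 | 115 50 13 | 
scene lip [5 3 4 3 2 1 3 4 0 0 1 0 0 0 0 0 0 1 4 0 0 3 2 3 1 4 2 2 3 2 3 2 0 0 1 4] 
 low [1 2 2 3 2 3 0 0 0 0 0 0 0 0 0 0 0 0 0 0 0 0 1 1 4 3 2 3 2 2 4 2 3 2 1 2]
0 23 14 | 5 22 13 | 10 20 14 | 15 20 14 | 20 20 16 | 25 19 17 | 30 17 17 | 35 19 16 | 40 19 16 | 45 16 16 | 50 18 17 | 55 22 14 | 60 22 14 | 65 20 12 | 70 18 10 | 75 16 9 | 80 13 10 | 85 9 8 | 90 7 7 | 95 9 7 | 100 13 8 | 105 15 9 | 110 18 10 | 115 20 10 |
```

View pics/z0.png

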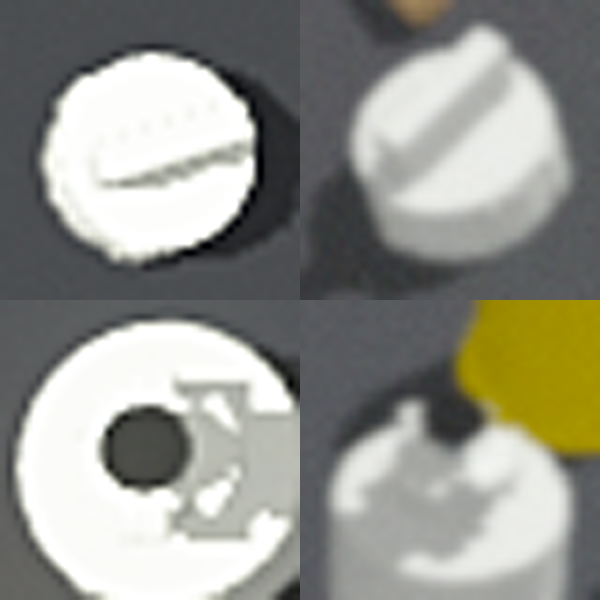

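The gaps sit at about 89° mod 120. A rib at the lid's right edge in the scene crop (570,180) and one at the bottom in the top crop (130,260) put the lugs at about 48° mod 120, with the wing at -72°. I'll move over the lid now.

Emit:
{"name": "step_arm", "arguments": {"motion": [[[0.0854,0.032,-0.05,0.005,0,0,-4],[0.0854,0.063,-0.1,0.01,0,0,-8],[0.0854,0.095,-0.15,0.015,0,0,-12],[0.0854,0.126,-0.2,0.02,0,0,-16],[0.0854,0.158,-0.25,0.02,0,0,-20],[0.0854,0.19,-0.3,0.02,0,0,-24],[0.0854,0.221,-0.35,0.02,0,0,-28],[0.0854,0.252,-0.4,0.02,0,0,-32]]]}}

```text
time: 1.6
tool_pos: [0.421, 0.2521, 0.2488]
tcp_rot: [1.241, 2.885, 0.002]
wrist_force: [1.2, 0.0, -0.2]
width: 0.998
```

Emit:
{"name": "step_arm", "arguments": {"motion": [[[0.0854,0.015,-0.06,0,0,0,-4],[0.0854,0.03,-0.121,0,0,0,-8],[0.0854,0.045,-0.182,0,0,0,-12],[0.0854,0.06,-0.243,0,0,0,-16],[0.0854,0.07,-0.304,0,0,0,-20],[0.0854,0.08,-0.365,0,0,0,-23],[0.0854,0.092,-0.426,0,0,0,-25.4],[0.0854,0.1047,-0.487,-0.02,0,0,-25.4]]]}}

```text
time: 2.6
tool_pos: [0.5266, -0.2348, 0.232]
tcp_rot: [1.843, 2.536, 0.003]
wrist_force: [1.9, -0.0, 0.1]
width: 0.999
```

Emit:
{"name": "step_arm", "arguments": {"motion": [[[0.05,-0.001,-0.005,-0.05,0,0,0],[0.05,-0.001,-0.0053,-0.1,0,0,0],[0.05,-0.001,-0.0053,-0.145,0,0,0],[0.05,-0.001,-0.0053,-0.165,0,0,0],[0.05,-0.001,-0.0053,-0.175,0,0,0],[0.05,-0.001,-0.0053,-0.175,0,0,0],[0.0,-0.001,-0.0053,-0.175,0,0,0],[0.0,-0.001,-0.0053,-0.175,0,0,0]]], "newtons": 50}}

```text
time: 3.6
tool_pos: [0.5268, -0.2406, 0.0588]
tcp_rot: [1.841, 2.534, 0.004]
wrist_force: [-0.1, -0.4, -1.1]
width: 0.167
```

Emit:
{"name": "step_arm", "arguments": {"motion": [[[0.0,0,0,0,0,0,0],[0.0,0,0,0,0,0,0],[0.0,0,0,0,0,0,0],[0.0,0,0,0,0,0,0],[0.0,0,0,0,0,0,0],[0.0,0,0,0.005,0,0,0],[0.0,0,0,0.015,0,0,0],[0.0,0,0,0.03,0,0,0]]]}}

```text
time: 4.6
tool_pos: [0.5267, -0.2406, 0.0895]
tcp_rot: [1.841, 2.534, 0.004]
wrist_force: [-0.6, -0.4, -0.8]
width: 0.004
```

```bash
cat > look.py <<'E'
from h import *
import sys
n=sys.argv[1];p=eval(sys.argv[2]);h=int(sys.argv[3])
o=[]
for c in("top","scene"):
    im,d=read_camera(c); np.save(f"{c}_{n}.npy",d); cv2.imwrite(f"pics/{c}_{n}.png",im)
    u,v=px(c,p).round().astype(int);u=np.clip(u,h,560-h);v=np.clip(v,h,420-h)
    o.append(cv2.resize(im[v-h:v+h,u-h:u+h],(400,400),interpolation=cv2.INTER_CUBIC))
cv2.imwrite(f"pics/{n}.png",np.hstack(o))
s=read_state();print(s["time"],s["tool_pos"],s["wrist_force"],s["width"])
E
python3 look.py a "[.526,-.24,.05]" 50
```

```text
4.7 [ 0.52877973 -0.24163313  0.09180392] [ 0.38670976 -0.53735507  1.40215119] 0.00021286307643515704
```

View pics/a.png

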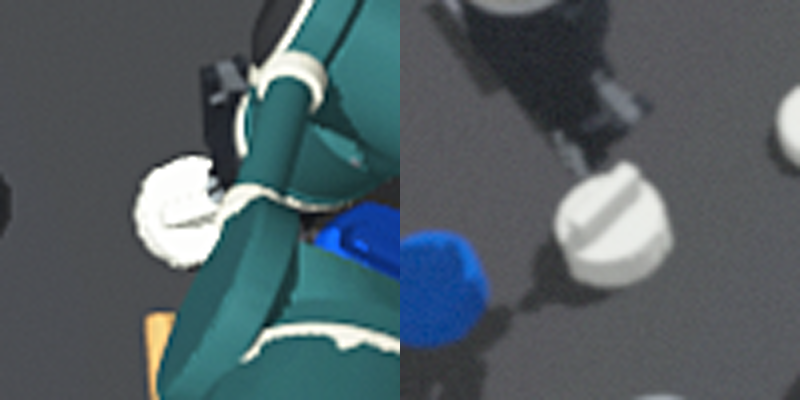

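```bash
python3 - <<'E'
from h import *
print(read_state())
for c in("top","scene"):
    f=lambda p:(px(c,p)-px(c,[.526,-.24,.05]).round()+50)*4+[0 if c=="top" else 400,0]
    print(c,"tcp",f([.5285,-.241,.092]),"tip",f([.5285,-.241,.07]),"wing",f([.5257,-.24,.0565]))
    d=np.load(f"{c}_a.npy");C=cloud(c,d)[d>0]
    G=C[(np.hypot(C[:,0]-.526,C[:,1]+.24)<.1)&(C[:,2]>.062)&(C[:,2]<.11)]
    for z in np.arange(.062,.11,.006):
        g=G[(G[:,2]>=z)&(G[:,2]<z+.006)]
        if len(g):print(z.round(3),len(g),g.mean(0).round(4),g.min(0).round(3),g.max(0).round(3))
    L=C[(np.hypot(C[:,0]-.526,C[:,1]+.24)<.035)&(C[:,2]>.008)&(C[:,2]<.061)];print("lid",((L.min(0)+L.max(0))/2).round(4),L[:,2].max())
E
```

```text
{'time': 4.7, 'q': array([-4.72062298e-01,  2.01613570e-01,  1.94812754e+00,  1.17827525e-03,
        9.77222925e-01, -7.86990360e-01]), 'joint_vel': array([ 0.00023481,  0.01486321,  0.02036748, -0.00043082, -0.02227891,
        0.00085736]), 'joint_torque': array([ 3.22300801e-02, -4.27700222e+01, -3.09429002e+01,  3.93845330e-03,
        2.61672093e-01,  2.43023514e-04]), 'tool_pos': array([ 0.52877973, -0.24163313,  0.09180392]), 'tcp_rot': array([1.83802686, 2.53013792, 0.00506724]), 'wrist_force': array([ 0.38670976, -0.53735507,  1.40215119]), 'torque': array([-0.04604137,  0.00895921,  0.03050802]), 'width': 0.00021286307643515704}
top tcp [218.95352151 185.95218342] tip [210.28262543 191.64987093] wing [203.71890309 199.57207923]
0.062 1 [ 0.5245 -0.2363  0.0626] [ 0.525 -0.236  0.063] [ 0.525 -0.236  0.063]
0.098 7 [ 0.5286 -0.2319  0.1014] [ 0.519 -0.234  0.1  ] [ 0.538 -0.23   0.103]
0.104 4 [ 0.526  -0.2324  0.1079] [ 0.52  -0.233  0.105] [ 0.534 -0.231  0.109]
lid [ 0.5252 -0.2302  0.0344] 0.06059929136485476
scene tcp [587.98968304 164.8754587 ] tip [594.99018569 185.53471978] wing [598.51968709 194.00266626]
0.098 8 [ 0.5354 -0.2456  0.1022] [ 0.527 -0.254  0.099] [ 0.538 -0.232  0.104]
0.104 18 [ 0.5361 -0.245   0.107 ] [ 0.526 -0.254  0.104] [ 0.541 -0.232  0.11 ]
lid [ 0.5253 -0.2403  0.0343] 0.06026978474885536
```

```bash
python3 - <<'E'
from h import *
c="scene";d=np.load("scene_a.npy");C=cloud(c,d);im=cv2.imread("pics/scene_a.png")
u0,v0=px(c,[.526,-.24,.05]).round().astype(int)-50
for v in range(v0+30,v0+48):
    print(v-v0,[ (int(C[v,u,0]*1e3),int(C[v,u,1]*1e3),int(C[v,u,2]*1e3),int(im[v,u,1])) for u in range(u0+40,u0+54,2)])
E
```

```text
30 [(548, -252, 167, 41), (544, -247, 159, 39), (537, -241, 147, 40), (542, -238, 150, 54), (545, -234, 150, 62), (572, -236, 181, 72), (581, -234, 190, 62)]
31 [(546, -252, 163, 40), (545, -248, 158, 41), (540, -242, 148, 45), (544, -239, 150, 62), (1133, -374, 908, 60), (574, -237, 181, 57), (580, -235, 186, 50)]
32 [(537, -251, 147, 59), (544, -248, 153, 45), (543, -244, 149, 43), (549, -241, 152, 58), (564, -240, 169, 55), (573, -238, 176, 46), (583, -236, 186, 52)]
33 [(535, -251, 141, 81), (541, -248, 145, 43), (544, -244, 146, 41), (554, -242, 156, 41), (565, -241, 166, 44), (572, -238, 173, 43), (582, -237, 182, 46)]
34 [(535, -252, 139, 87), (540, -249, 141, 48), (542, -245, 141, 40), (555, -244, 154, 38), (564, -241, 162, 44), (571, -239, 168, 44), (579, -236, 174, 39)]
35 [(532, -252, 131, 92), (540, -249, 137, 67), (541, -245, 136, 49), (555, -244, 150, 43), (563, -242, 157, 46), (571, -239, 164, 42), (576, -236, 167, 51)]
36 [(527, -252, 121, 94), (536, -249, 130, 91), (537, -245, 127, 72), (558, -245, 151, 41), (560, -242, 150, 45), (569, -240, 158, 43), (452, -207, 0, 
[... 1005 characters left out ...]
7), (537, -246, 99, 109), (467, -226, 0, 106), (471, -222, 1, 142), (514, -227, 56, 176)]
44 [(458, -245, 1, 90), (462, -241, 2, 85), (463, -236, 0, 95), (469, -232, 3, 123), (471, -228, 2, 173), (493, -228, 27, 203), (516, -228, 56, 220)]
45 [(461, -246, 1, 90), (464, -242, 1, 89), (466, -237, 0, 105), (470, -233, 1, 173), (494, -234, 29, 220), (518, -234, 58, 226), (519, -230, 55, 233)]
46 [(462, -247, 0, 90), (465, -243, 0, 92), (470, -239, 1, 156), (495, -239, 31, 217), (498, -235, 31, 233), (521, -236, 58, 232), (522, -231, 56, 235)]
47 [(463, -248, -3, 90), (470, -245, 2, 123), (494, -245, 30, 206), (498, -241, 31, 229), (518, -241, 55, 234), (521, -236, 55, 235), (525, -233, 57, 237)]
```

Emit:
{"name": "step_arm", "arguments": {"motion": [[[0.04,0,0,0,0,0,0],[0.04,0,0,0,0,0,0],[0.04,-0.002,0.001,-0.01,0,0,0],[0.04,-0.002,0.001,-0.02,0,0,0],[0.04,-0.002,0.001,-0.03,0,0,0],[0.04,-0.002,0.001,-0.03,0,0,0],[0.04,-0.002,0.001,-0.03,0,0,0],[0.04,-0.002,0.001,-0.03,0,0,0]]], "newtons": 50}}

```text
time: 5.7
tool_pos: [0.5272, -0.2409, 0.0623]
tcp_rot: [1.838, 2.529, 0.005]
wrist_force: [-1.1, 0.7, 0.2]
width: 0.47
```

```bash
python3 look.py b "[.526,-.24,.08]" 25; python3 - <<'E'
from h import *
for i in range(2):
    s=read_state();print(s["tool_pos"],s["q"])
E
```

```text
5.8 [ 0.52720155 -0.24082989  0.06231928] [-0.27242984 -0.73547242 -0.19574267] 0.46922130161323583
[ 0.52720155 -0.24082989  0.06231928] [-4.72082983e-01  2.33606102e-01  1.97204200e+00  1.26224743e-03
  9.20315919e-01 -7.87082825e-01]
[ 0.52720155 -0.24082989  0.06231928] [-4.72082983e-01  2.33606102e-01  1.97204200e+00  1.26224743e-03
  9.20315919e-01 -7.87082825e-01]
```

View pics/b.png

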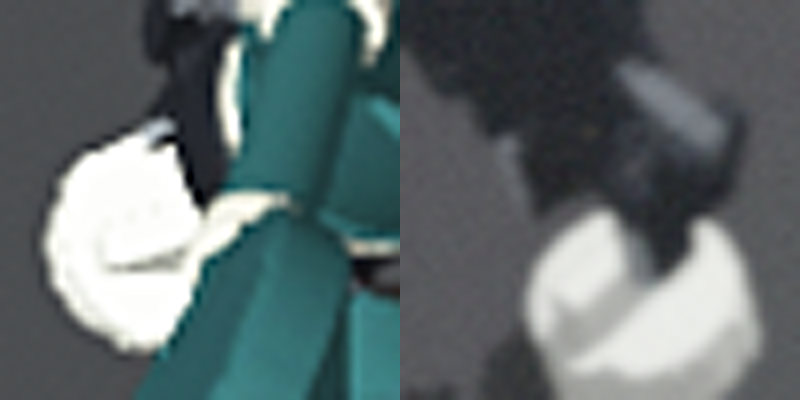

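```bash
python3 - <<'E'
from h import *
c="scene";d=np.load("scene_b.npy");C=cloud(c,d);im=cv2.imread("pics/scene_b.png")
u0,v0=px(c,[.526,-.24,.08]).round().astype(int)-25
print("finger tip expected px",[((px(c,[.527+s*.019,-.241+s*.006,z])-[u0,v0])*8+[400,0]).round() for s in(-1,1) for z in(.040,.062)])
for v in range(v0+20,v0+39,2):
    print((v-v0)*8,[((u-u0)*8+400,int(C[v,u,0]*1e3),int(C[v,u,1]*1e3),int(C[v,u,2]*1e3),int(im[v,u,1])) for u in range(u0+16,u0+40,3)])
E
```

```text
finger tip expected px [array([577., 247.]), array([563., 207.]), array([668., 310.]), array([655., 271.])]
160 [(np.int64(528), 508, -252, 91, 39), (np.int64(552), 505, -244, 82, 42), (np.int64(576), 556, -249, 143, 40), (np.int64(600), 554, -242, 136, 44), (np.int64(624), 458, -212, 1, 66), (np.int64(648), 580, -235, 159, 60), (np.int64(672), 590, -231, 168, 51), (np.int64(696), 589, -225, 161, 61)]
176 [(np.int64(528), 510, -254, 87, 50), (np.int64(552), 507, -246, 78, 42), (np.int64(576), 506, -239, 70, 45), (np.int64(600), 557, -244, 132, 48), (np.int64(624), 548, -235, 115, 64), (np.int64(648), 575, -235, 146, 49), (np.int64(672), 587, -232, 158, 42), (np.int64(696), 583, -225, 146, 48)]
192 [(np.int64(528), 508, -255, 78, 67), (np.int64(552), 507, -248, 70, 45), (np.int64(576), 459, -231, 0, 62), (np.int64(600), 553, -244, 121, 60), (np.int64(624), 556, -239, 119, 54), (np.int64(648), 575, -237, 140, 52), (np.int64(672), 585, -233, 148, 39), (np.int64(696), 583, -226, 140, 40)]
208 [(np.int64(528), 509, -257, 72, 72), (np.int64(552), 459, -240, -1, 78), (np.int64(576), 468, -2
[... 1291 characters left out ...]
8), 552, -238, 72, 105), (np.int64(672), 525, -225, 27, 181), (np.int64(696), 530, -219, 27, 236)]
288 [(np.int64(528), 504, -264, 28, 180), (np.int64(552), 526, -262, 53, 221), (np.int64(576), 533, -256, 57, 235), (np.int64(600), 533, -249, 50, 198), (np.int64(624), 531, -242, 41, 173), (np.int64(648), 528, -234, 30, 188), (np.int64(672), 531, -228, 28, 232), (np.int64(696), 537, -222, 30, 237)]
304 [(np.int64(528), 512, -267, 32, 187), (np.int64(552), 532, -264, 53, 195), (np.int64(576), 535, -258, 52, 203), (np.int64(600), 534, -251, 43, 179), (np.int64(624), 530, -243, 32, 182), (np.int64(648), 533, -237, 29, 230), (np.int64(672), 536, -231, 28, 236), (np.int64(696), 539, -224, 25, 237)]
```

By depth, the fingertips stand about 25 mm higher than the reported TCP implies, so the first grasp closed above the wing. I'll go down carefully by that much, watching the force.

Emit:
{"name": "step_arm", "arguments": {"motion": [[[0.04,-0.0015,0.0008,-0.005,0,0,0],[0.04,-0.0015,0.0008,-0.01,0,0,0],[0.04,-0.0015,0.0008,-0.014,0,0,0],[0.04,-0.0015,0.0008,-0.018,0,0,0],[0.04,-0.0015,0.0008,-0.02,0,0,0],[0.04,-0.0015,0.0008,-0.022,0,0,0],[0.04,-0.0015,0.0008,-0.023,0,0,0],[0.04,-0.0015,0.0008,-0.023,0,0,0]]]}}

```text
time: 6.8
tool_pos: [0.5257, -0.24, 0.0393]
tcp_rot: [1.838, 2.529, 0.005]
wrist_force: [-1.0, 0.8, -0.1]
width: 0.467
```

Emit:
{"name": "step_arm", "arguments": {"motion": [[[0.01,0,0,0,0,0,0],[0.01,0,0,0,0,0,0],[0.005,0,0,0,0,0,0],[0.0,0,0,0,0,0,0],[0.0,0,0,0,0,0,0],[0.0,0,0,0,0,0,0],[0.0,0,0,0,0,0,0],[0.0,0,0,0,0,0,0]]], "newtons": 50}}

```text
time: 7.8
tool_pos: [0.5262, -0.2402, 0.0397]
tcp_rot: [1.837, 2.529, 0.006]
wrist_force: [1.3, 0.4, 5.1]
width: 0.146
```

Emit:
{"name": "step_arm", "arguments": {"motion": [[[0.0,0,0,0.01,0,0,0],[0.0,0,0,0.04,0,0,0],[0.0,0,0,0.09,0,0,0],[0.0,0,0,0.14,0,0,0],[0.0,0,0,0.19,0,0,5],[0.0,0,0.03,0.2,0,0,10],[0.0,-0.005,0.08,0.2,0,0,15],[0.0,-0.01,0.13,0.2,0,0,20]]]}}

```text
time: 8.8
tool_pos: [0.5151, -0.1091, 0.2395]
tcp_rot: [1.369, 2.812, 0.01]
wrist_force: [0.7, -0.2, -0.8]
width: 0.148
```

```bash
python3 look.py c "[.516,-.11,.21]" 35
```

```text
8.9 [ 0.51438878 -0.10611378  0.23907772] [ 0.67487517 -0.62108867 -1.31819253] 0.15142280611640427
```

View pics/c.png

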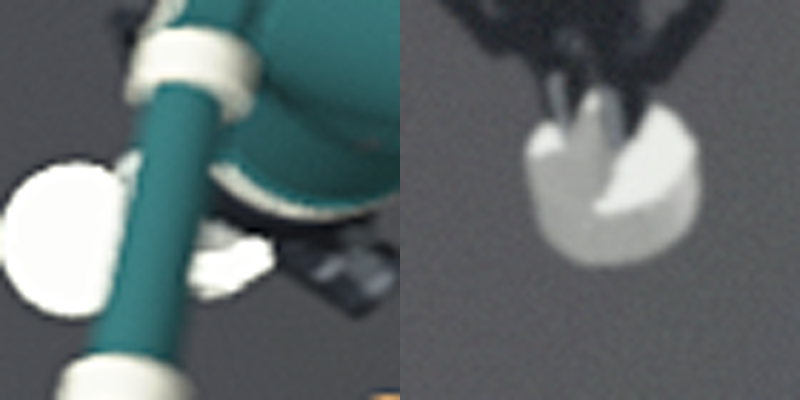

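The lid is held level, seen at (610,190) in the scene half of the picture. I'll carry it over the neck.

Emit:
{"name": "step_arm", "arguments": {"motion": [[[0.0,-0.005,0.05,0,0,0,4],[0.0,-0.009,0.1,0,0,0,8],[0.0,-0.013,0.15,0,0,0,12],[0.0,-0.018,0.2,0,0,0,16],[0.0,-0.023,0.245,0,0,0,20],[0.0,-0.028,0.27,0,0,0,22],[0.0,-0.032,0.281,0,0,0,22],[0.0,-0.032,0.2813,-0.01,0,0,22]]]}}

```text
time: 9.9
tool_pos: [0.4827, 0.1751, 0.2293]
tcp_rot: [0.803, 3.025, 0.015]
wrist_force: [0.4, 0.2, -0.7]
width: 0.145
```

```bash
python3 look.py d "[.4825,.1752,.16]" 35; python3 - <<'E'
from h import *
for c in("top","scene"):
    d=np.load(f"{c}_d.npy");C=cloud(c,d)[d>0];
    L=C[(np.hypot(C[:,0]-.4825,C[:,1]-.1752)<.038)&(C[:,2]>.17)&(C[:,2]<.215)]
    F=C[(np.hypot(C[:,0]-.4825,C[:,1]-.1752)<.034)&(C[:,2]>.205)&(C[:,2]<.23)]
    print(c,"hist",np.histogram(L[:,2],np.arange(.17,.216,.004))[0],((L.min(0)+L.max(0))/2).round(4),np.ptp(L,axis=0).round(3), np.histogram(F[:,2],np.arange(.2,.232,.003))[0])
    U=C[np.hypot(C[:,0]-.4825,C[:,1]-.1752)<.034];print("edges z",U[U[:,2]>.14][:,2].min())
s=read_state();r=s["tcp_rot"];print("yaw",2*np.degrees(np.arctan2(r[1],r[0]))-90)
E
```

```text
10.0 [0.4814433  0.17383819 0.2271784 ] [ 0.3989633  -0.82195171 -0.29717206] 0.1469967788939991
top hist [0 0 0 0 0 1 2 4 2 1 2] [0.4744 0.1626 0.2032] [0.046 0.04  0.02 ] [ 0  1  1  0  2  8 34 22  4  1]
edges z 0.19298722339348018
scene hist [ 0  0  0  1 17 25 28 29 28 28 26] [0.4831 0.1697 0.2003] [0.062 0.057 0.029] [  0   8  20  22  26 122  70   7   5   5]
edges z 0.18554473634294977
yaw 60.22451044973377
```

View pics/d.png

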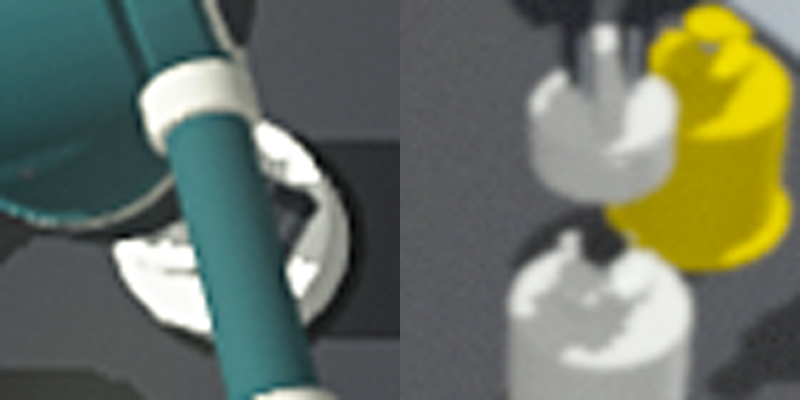

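The lid at (605,140) is level over the tub neck at (600,300), well centred. Lowering now.

Emit:
{"name": "step_arm", "arguments": {"motion": [[[0.0,0.0005,0.001,-0.02,0,0,-1],[0.0,0.0005,0.001,-0.04,0,0,-1],[0.0,0.0005,0.001,-0.05,0,0,-1],[0.0,0.0005,0.001,-0.06,0,0,-1],[0.0,0.0005,0.001,-0.066,0,0,-1],[0.0,0.0005,0.001,-0.069,0,0,-1],[0.0,0.0005,0.001,-0.071,0,0,-1],[0.0,0.0005,0.001,-0.071,0,0,-1]]]}}

```text
time: 11.0
tool_pos: [0.4821, 0.175, 0.1564]
tcp_rot: [0.831, 3.021, 0.012]
wrist_force: [0.1, -0.3, -1.1]
width: 0.144
```

Emit:
{"name": "step_arm", "arguments": {"motion": [[[0.0,0,0,-0.001,0,0,0],[0.0,0,0,-0.002,0,0,0],[0.0,0,0,-0.003,0,0,0],[0.0,0,0,-0.004,0,0,0],[0.0,0,0,-0.005,0,0,0],[0.0,0,0,-0.006,0,0,0],[0.0,0,0,-0.007,0,0,0],[0.0,0,0,-0.007,0,0,0]]]}}

```text
time: 12.0
tool_pos: [0.482, 0.1749, 0.1493]
tcp_rot: [0.831, 3.021, 0.012]
wrist_force: [0.2, -1.2, -0.4]
width: 0.148
```

Emit:
{"name": "step_arm", "arguments": {"motion": [[[0.0,0,0,-0.0005,0,0,0],[0.0,0,0,-0.001,0,0,0],[0.0,0,0,-0.0015,0,0,0],[0.0,0,0,-0.002,0,0,0],[0.0,0,0,-0.0025,0,0,0],[0.0,0,0,-0.003,0,0,0],[0.0,0,0,-0.003,0,0,0],[0.0,0,0,-0.003,0,0,0]]]}}

```text
time: 13.0
tool_pos: [0.4821, 0.175, 0.1464]
tcp_rot: [0.831, 3.021, 0.012]
wrist_force: [0.2, 0.3, 0.1]
width: 0.148
```

Emit:
{"name": "step_arm", "arguments": {"motion": [[[0.0,0,0,-0.0005,0,0,0],[0.0,0,0,-0.001,0,0,0],[0.0,0,0,-0.0015,0,0,0],[0.0,0,0,-0.002,0,0,0],[0.0,0,0,-0.0025,0,0,0],[0.0,0,0,-0.003,0,0,0],[0.0,0,0,-0.003,0,0,0],[0.0,0,0,-0.003,0,0,0]]]}}

```text
time: 14.0
tool_pos: [0.4821, 0.175, 0.1435]
tcp_rot: [0.831, 3.021, 0.012]
wrist_force: [-1.2, -0.6, 3.1]
width: 0.15
```

Emit:
{"name": "step_arm", "arguments": {"motion": [[[0.0,0,0,-0.0015,0,0,0],[0.0,0,0,-0.003,0,0,0],[0.0,0,0,-0.0045,0,0,0],[0.0,0,0,-0.006,0,0,0],[0.0,0,0,-0.007,0,0,0],[0.0,0,0,-0.008,0,0,0],[0.0,0,0,-0.009,0,0,0],[0.0,0,0,-0.009,0,0,0]]]}}

```text
time: 15.0
tool_pos: [0.4823, 0.1751, 0.1352]
tcp_rot: [0.831, 3.021, 0.012]
wrist_force: [-3.1, -1.9, 7.9]
width: 0.145
```

Emit:
{"name": "step_arm", "arguments": {"motion": [[[0.0,-0.0007,-0.0004,-0.001,0,0,0],[0.0,-0.0007,-0.0004,-0.002,0,0,0],[0.0,-0.0007,-0.0004,-0.002,0,0,-3],[0.0,-0.0007,-0.0004,-0.002,0,0,-6],[0.0,-0.0007,-0.0004,-0.002,0,0,-10],[0.0,-0.0007,-0.0004,-0.002,0,0,-14],[0.0,-0.0007,-0.0004,-0.002,0,0,-18],[0.0,-0.0007,-0.0004,-0.002,0,0,-20]]]}}

```text
time: 16.0
tool_pos: [0.483, 0.1749, 0.1346]
tcp_rot: [1.343, 2.826, 0.013]
wrist_force: [-0.3, -0.5, 8.4]
width: 0.154
```

```bash
python3 -c "
from h import *
s=read_state();r=s['tcp_rot'];print(s['tool_pos'],s['wrist_force'],s['torque'],2*np.degrees(np.arctan2(r[1],r[0]))-90)"
```

```text
[0.48304308 0.17490614 0.13464151] [-0.32654528 -0.4824624   8.44482057] [-0.15400944  0.17977158  0.02525102] 39.1686587145407
```

Emit:
{"name": "step_arm", "arguments": {"motion": [[[0.0,0,0,-0.001,0,0,-4],[0.0,0,0,-0.001,0,0,-8],[0.0,0,0,-0.001,0,0,-12],[0.0,0,0,-0.001,0,0,-16],[0.0,0,0,-0.001,0,0,-20],[0.0,0,0,-0.001,0,0,-24],[0.0,0,0,-0.001,0,0,-26],[0.0,0,0,-0.001,0,0,-26]]]}}

```text
time: 17.0
tool_pos: [0.4837, 0.1749, 0.1347]
tcp_rot: [1.943, 2.45, 0.009]
wrist_force: [-1.9, -1.4, 8.7]
width: 0.148
```

```bash
python3 -c "
from h import *
s=read_state();r=s['tcp_rot'];print(s['tool_pos'],s['wrist_force'],s['torque'],2*np.degrees(np.arctan2(r[1],r[0]))-90)"
```

```text
[0.48367239 0.17491288 0.13469788] [-1.91990077 -1.41912671  8.68091258] [-0.23457372  0.45364908 -0.01850599] 13.162965939483414
```

Emit:
{"name": "step_arm", "arguments": {"motion": [[[0.0,0,0,0.001,0,0,0],[0.0,0,0,0.002,0,0,0],[0.0,0,0,0.003,0,0,0],[0.0,0,0,0.0035,0,0,0],[0.0,0,0,0.004,0,0,0],[0.0,0,0,0.0045,0,0,0],[0.0,0,0,0.005,0,0,0],[0.0,0,0,0.005,0,0,0]]]}}

```text
time: 18.0
tool_pos: [0.4835, 0.1749, 0.1387]
tcp_rot: [1.943, 2.45, 0.009]
wrist_force: [1.8, 1.2, -5.1]
width: 0.148
```

The lid resists the pull (-5 N) at about 19 mm below neck_top, so it's seated. I'll take off the load, open and retreat.

Emit:
{"name": "step_arm", "arguments": {"motion": [[[0.0,0,0,-0.0005,0,0,0],[0.0,0,0,-0.0005,0,0,0],[0.04,0,0,-0.0005,0,0,0],[0.04,0,0,-0.0005,0,0,0],[0.04,0,0,-0.0005,0,0,0],[0.04,0,0,0.01,0,0,0],[0.04,0,0,0.03,0,0,0],[0.04,0,0,0.06,0,0,0]]]}}

```text
time: 19.0
tool_pos: [0.4829, 0.1747, 0.1991]
tcp_rot: [1.944, 2.451, 0.006]
wrist_force: [0.1, -0.4, 0.2]
width: 0.466
```

Emit:
{"name": "step_arm", "arguments": {"motion": [[[0.04,0,0,0.05,0,0,0],[0.04,0,-0.03,0.06,0,0,0],[0.04,0,-0.08,0.06,0,0,0],[0.04,0,-0.13,0.06,0,0,0],[0.04,0,-0.18,0.06,0,0,0],[0.04,0,-0.22,0.06,0,0,0],[0.04,0,-0.25,0.06,0,0,0],[0.04,0,-0.25,0.06,0,0,0]]]}}

```text
time: 20.0
tool_pos: [0.483, -0.077, 0.2599]
tcp_rot: [1.947, 2.447, 0.007]
wrist_force: [-0.2, 0.3, -0.5]
width: 0.471
```

```bash
python3 look.py e "[.4825,.1752,.13]" 35; python3 - <<'E'
from h import *
for c in("top","scene"):
    d=np.load(f"{c}_e.npy");C=cloud(c,d)[d>0];L=C[(np.hypot(C[:,0]-.4825,C[:,1]-.1752)<.034)&(C[:,2]>.105)]
    F=L[(L[:,2]>.12)&(L[:,2]<.137)];W=L[L[:,2]>.148][:,:2];u,s,v=np.linalg.svd(W-W.mean(0))
    print(c,"flat z",np.median(F[:,2]),"wing top",np.median(L[L[:,2]>.148][:,2]),W.mean(0).round(4),"ang",np.degrees(np.arctan2(v[0,1],v[0,0])).round(1))
    A=np.c_[F,np.ones(len(F))];print("tilt",np.linalg.lstsq(np.c_[F[:,:2],np.ones(len(F))],F[:,2],rcond=None)[0][:2].round(3))
E
```

```text
20.1 [ 0.48298591 -0.07512905  0.25963471] [ 0.03704159 -0.2145276   0.94356815] 0.46491822214335854
top flat z 0.13023738383374406 wing top 0.15593351062776173 [0.4848 0.1738] ang -77.3
tilt [0.013 0.004]
scene flat z 0.1289216138610787 wing top 0.15490872067742728 [0.4852 0.173 ] ang -78.1
tilt [-0.045  0.035]
```

View pics/e.png

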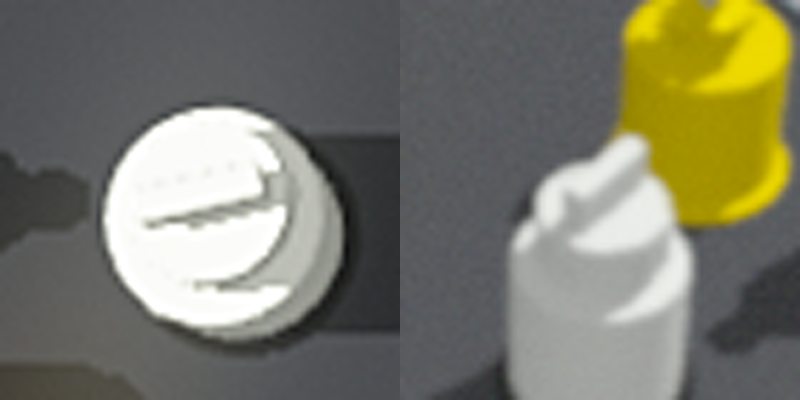

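```bash
python3 -c "
from workcell import *
print(finish_job())"
```

```text
the job is handed in; nothing more can be done
None
```

The tub is closed with its winged lid locked on. I handed the job in at about 20 s of robot time, with the gripper open and clear of the tub.

- **What I did:** I gripped the lid by its wing and lowered it with the lugs turned to the gaps. It dropped through with no search needed. I pushed it about 22 mm below neck_top; the wrist sensor read at most about 9 N. I turned it 46° clockwise with almost no torque, then let it rise.
- **Lock check:** Before letting go, the lid held against a pull of about 5 N.
- **After release:** Both cameras put the lid's flat top at 129–130 mm, so its origin is about 19 mm below neck_top, as it should be when locked. The wing is at about -78°, which puts the lugs about 46° past the gaps, inside the seats. Flatness readings were within about 3° of level.
- **What disagreed:**
  - The first grasp closed above the wing. By camera depth the fingertips sit about 25 mm higher than the reported TCP implies. I corrected for that and the second grasp held.
  - The reported position also wandered by 1–3 mm between readings.
- **Not checked:** I did not measure the other things on the worktop again at the end. The arm passed above them without contact showing in the force readings.

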